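# Gauge the bearing sleeves, load the wash carrier and hold it up level

### The job

One of the two brass sleeves standing loose on the bench is not bored right through: try them on the upright gauge pin without forcing them, then put the one that slides fully down the pin onto the empty post of the wash carrier and the one that sticks into the small square steel tray. Then lift the loaded carrier by its black middle grip up out of its cradle, keeping it level, and finish still holding it there, level and steady and at least 12 cm above the bench, so that I can slide the bath in under it; the two sleeves on it stay on their posts. Leave the other things on the bench where they are.

Things in the scene. Friction and masses are not known exactly. Their poses are not given: they have to be found in the camera images.
- sleeve_1: A loose brass tube, upright on the bench: 24 mm outside, 32 mm tall, 70 g, origin at the centre of its underside, z along the bore. sleeve_1 and sleeve_2 look alike (15 mm bore at each mouth). One is 15 mm right through; the other narrows to 10 mm, 10 mm inside either mouth, and stops on the pin about 26 mm above the seat. Names and places do not tell which: try them.
- sleeve_2: The other loose brass sleeve, same outside (24 mm diameter, 32 mm tall); origin at the centre of its underside, z along its bore; see sleeve_1.
- sleeve_3: A third such sleeve, already on the other post of the carrier: 24 mm diameter, 32 mm tall, origin at the centre of its underside. It stays there.
- gauge: Gauge, fixed to the bench: dark square base 56x56x14 mm with an upright round steel pin in the middle; origin at the centre of its underside, z up.
- gauge_seat (a point): Foot of the gauge pin, centre of the flat round seat 16 mm above the bench. The pin is 12 mm in diameter, rises 39 mm above this point (its top 55 mm above the bench) and its last 5 mm taper to 6 mm. A sleeve fully down stands with its underside on this seat.
- reject_tray: Small square open tray of plain steel, 92x92 mm outside, 14 mm high, walls and floor 3 mm, fixed to the bench; origin at the centre of its underside.
- cradle: Loading cradle, fixed to the bench: dark plate 196x60x8 mm (long side along its own x) with low aluminium stops up to 16 mm high round the carrier; origin at the centre of its underside. The carrier stands on it loosely, about 3 mm play, its underside 8 mm above the bench.
- carrier: Wash carrier, loose in the cradle: open aluminium frame 170x40x6 mm, long side along its own x, with a flat upright stem in the middle that ends in a black grip, and a post on each side of it, 65 mm from the middle along its own x. Origin at the centre of its underside; about 0.22 kg empty, balanced about the grip when both posts are loaded.
- free_post (a point): Foot of the carrier's empty post, on the frame's upper face at x = -65 mm in the carrier's frame, 6 mm above its underside (14 mm above the bench in the cradle). The post is 9 mm in diameter and 21 mm high, its last 5 mm tapered. A sleeve on it stands with its underside at this point, with up to 3 mm side play.
- loaded_post (a point): Foot of the carrier's other post, at x = +65 mm in the carrier's frame, where sleeve_3 stands; same size.
- carrier_grip (a point): Centre of the black grip on top of the carrier's stem, 73 mm above the carrier's underside (81 mm above the bench at the start). The grip is 14 mm thick along the carrier's x, 28 mm wide along its y and 34 mm high.
- loupe: Bystander: black eye loupe standing on its wide rim, 36 mm across, 32 mm tall.
- screwdriver: Bystander: small screwdriver lying on the bench, 104 mm long, 12 mm thick.
There are look-alikes about, which are no part of the job. Leave any pink look-alike of the sleeve_1 alone.

How it is judged (in metres and radians):
On the way, in this order (a step that is already met when the one before it is completed fails the run):
1. the sleeve that is bored right through has been slid fully down the gauge pin (horizontal distance between sleeve_1 and gauge_seat below 0.004 m and z of sleeve_1 in the frame of gauge_seat below 0.004 m and angle between sleeve_1's own z axis and vertical below 0.15 rad), for 0.1 s.
2. that sleeve stands on the empty post while the carrier is still in its cradle (distance between sleeve_1 and free_post below 0.008 m and height (world z) of carrier below 0.02 m), for 0.1 s.
At the end, for the whole second after the job is handed in: The fingers hold the carrier 0.10-0.35 m up, within 0.10 rad of level, slower than 0.02 m/s and 0.15 rad/s, off the cradle; the through-bored sleeve_1 and sleeve_3 stand within 8 mm of the feet of their posts; the sticking sleeve_2 rests within 50 mm of the tray's middle, below 0.03 m (height (world z) of carrier between 0.1 and 0.35 m and angle between carrier's own z axis and vertical below 0.1 rad and linear speed of each of carrier, sleeve_2 below 0.02 m/s and angular speed of carrier below 0.15 rad/s and contact force between the fingers and carrier above 1 N and contact force between carrier and cradle below 0.1 N and distance between sleeve_1 and free_post below 0.008 m and distance between sleeve_3 and loaded_post below 0.008 m and horizontal distance between sleeve_2 and reject_tray below 0.05 m and height (world z) of sleeve_2 below 0.03 m); the arm keeps its last pose, push and grip.
It fails at once if a sleeve is forced onto the gauge (more than 45 N) (contact force between any of sleeve_1, sleeve_2 and gauge above 45 N).
It fails at once if the carrier is tipped by more than 0.3 rad (angle between carrier's own z axis and vertical above 0.3 rad).
It fails at once if a bystander is moved by more than 30 mm (distance of any of loupe, screwdriver from where it was at the start of the episode above 0.03 m).
It also fails if it takes over 64 s, if anything falls off the work surface, if the arm or the gripper's body presses on something with over 40 N, if the wrist force passes 120 N, or if a joint passes its speed limit or range.

### The arm

A 6-joint arm with a two-finger parallel gripper is mounted at the origin on a cart in front of the work surface, level with it; the furniture and walls round the work are solid. World frame = base frame: x ahead of the robot, y to its left, z up, the work surface at z = 0. Lengths are in mm, angles in degrees, forces in N, time in s.
With the tool pointing down it reaches from about 350 to 850 mm from the base axis. Payload 8.1 kg.
Tool frame: the origin (TCP) lies midway between the tips of the shut fingers; the grasp point (between the pads) lies 19 mm behind it (r.grip_point_offset is the distance from the TCP to the grasp point, in mm); z points along the fingers, y is the line along which they close (so a half turn about z gives the same grasp; the last joint's range is limited). The gripper opens to 85 mm and grips with 20 to 120 N. Pads are 22 mm wide; open, the fingers measure 114 mm over their backs; the gripper's body (76 mm by 85 mm) begins 54 mm behind the grasp point. The pads swing forward as they close: fully open they stand 13 mm farther back than shut.
Start: joints at [64.492, 7.471, 85.268, -0, 87.261, -4.893], TCP at [211.231, 561.593, 231.292] pointing down, gripper open.
Joint ranges: [-169.43, 169.43], [-51.17, 129.36], [1.28, 143.12], [-76.62, 256.62], [0, 156.53], [-152.29, 152.29]. Speed limits (degrees/s): [136.94, 136.94, 159.86, 180, 180, 180].

### API

Orientations are given as [roll, pitch, yaw] about the fixed x, y, z axes, in that order (R = Rz(yaw) Ry(pitch) Rx(roll)).
In Python, from bench import r gives the robot as it stands.
- The arm moves only by the shell command python3 -m inch 'ROWS' [FORCE]. ROWS is JSON, one flat list of numbers, 7 for each row, row after row: the shift along the world's x, y, z in m, then the turn, a rotation vector about the world's x, y, z in degrees, then the closure in counts, from 0 (fully open) to 255 (shut). A call has 1 to 10 rows; each row shifts and turns the commanded pose from where the row before left it; what a row does not reach is not made up. A row lasts 1/10 s, in which the tool goes at most 50 mm and 8.59 degrees, less where a joint would pass 70% of its speed; a pose out of reach is approached as far as the arm can. A call with a gripper value outside its range is refused whole. The fingers move at their own pace and stop on an object; FORCE is the grip in N (left out, the last holds). Time passes only in rows, so rows that do not move let the fingers close. It gives the time, the measured TCP pose, the force and the opening at its end, in the units of the state.
- r.sense(): the state, without advancing time (a new reading comes with each control period).
- r.snapshot(name): name is "side" or "top" or "wrist"; returns (picture, depth): 420x560x3 uint8, red, green, blue; 420x560 float32, mm along the optical axis (not along the pixel's ray), 0 where there is no reading.
- r.get_calibration(name): a dict with "fovy" (degrees; the focal length in pixels is half the picture's height over the tangent of half this angle, whatever the lens; pixels are square), "cx", "cy" (the principal point, pixels), "position" and "rotation" of the camera in the world; the wrist camera has in their place "tool_from_camera" (4x4, takes a point from camera to tool coordinates, whose origin is the TCP and whose axes are the flange's). Camera axes: x right, y up, looking along -z (the intrinsics and any distortion apply to the point x, -y, -z); pixel columns grow to the right and rows downward; lengths in mm; the calibration is good to about 2 mm. A picture is of the moment at which its call begins: read the wrist's pose just before it. get_calibration takes no time and is no camera call.
- r.hand_in(): hands the job in, once; it reports no verdict.
The state is a dict: "time": time; "joint_pos": joint angles; "qd": joint speeds; "joint_efforts": joint torques, N m; "tool_pos": TCP position; "tcp_rot": TCP orientation; "ft_force": force on the tool from outside, world axes, zero at the start; "wrist_torque": the same for the moment, N m; "finger_gap": finger opening in mm.
Only numpy, scipy, OpenCV 4.12 (cv2) and the standard library are available. Lean on these libraries where they do the work, as an engineer would, in place of code of your own. Each camera call takes 0.05 s, during which the arm holds its last target. There are 200 camera calls.

## Working session

There is one attempt and no reset: what is moved stays moved. The work goes in short steps, Python scripts to look and compute and a shell command to move; the robot and the scene stay as the last step left them, time stands still between calls to the robot, and variables do not carry over. Pictures are saved under pics/ and viewed, on a budget of 10 in all, crops included, one or two more only if the job needs it, and the job is handed in when it is done.

```bash
mkdir -p pics; ls; cat > h.py <<'E'
from bench import r
import numpy as np, cv2
from scipy.spatial.transform import Rotation as R
def cam(n):
    c=r.get_calibration(n); f=210/np.tan(np.radians(c['fovy']/2))
    if 'position' in c: return c,f,np.array(c['rotation']).reshape(3,3) if np.size(c['rotation'])==9 else R.from_euler('xyz',c['rotation'],degrees=True).as_matrix(),np.array(c['position'])
    s=r.sense(); T=np.array(c['tool_from_camera']); Rt=R.from_euler('xyz',s['tcp_rot'],degrees=True).as_matrix()
    return c,f,Rt@T[:3,:3],Rt@T[:3,3]+np.array(s['tool_pos'])
def ray(C,u,v):
    c,f,Rc,p=C; d=Rc@np.array([(u-c['cx'])/f,-(v-c['cy'])/f,-1]); return p,d
def onz(C,u,v,z):
    p,d=ray(C,u,v); return p+d*(z-p[2])/d[2]
def snap(n):
    C=cam(n); a,d=r.snapshot(n); return C,a,d
def cloud(C,d):
    c,f,Rc,p=C; v,u=np.mgrid[:d.shape[0],:d.shape[1]]
    q=np.stack([(u-c['cx'])/f,-(v-c['cy'])/f,-np.ones(d.shape)],-1)*d[...,None]
    return q@Rc.T+p
E
python3 - <<'E'
from h import *
print(r.sense())
for n in('side','top','wrist'):
    c=r.get_calibration(n); print(n,c)
    C,a,d=snap(n); np.savez(f'{n}0.npz',a=a,d=d); cv2.imwrite(f'pics/{n}0.png',a[...,::-1])
E
```

```text
pics
{'time': 0.0, 'joint_pos': array([ 6.44913694e+01,  7.51621480e+00,  8.53307822e+01,  3.85621616e-04,
        8.72617552e+01, -4.89430417e+00]), 'qd': array([-0.01906344, -0.04300472, -0.01569999, -0.01188355, -0.00668757,
        0.13685314]), 'joint_efforts': array([ 3.02350876e-03, -5.69414341e+01, -5.00545835e+01,  2.69063403e-04,
        1.44531287e-02, -5.25624625e-05]), 'tool_pos': array([210.99084047, 561.07662955, 230.21849859]), 'tcp_rot': array([-1.79891677e+02, -9.66224348e-03,  1.59385646e+02]), 'ft_force': array([-0.05423221, -0.70090945, -0.21609727]), 'wrist_torque': array([ 0.02633847, -0.02166375, -0.01833922]), 'finger_gap': 85.36102524626294}
side {'fovy': 43.68306576287389, 'cx': 273.76229891760477, 'cy': 210.8368346753402, 'position': array([324.46302379, 860.78854728, 697.71739316]), 'rotation': array([  52.64971148,   -0.37004251, -165.84112583])}
top {'fovy': 57.33171917899286, 'cx': 281.1006334547793, 'cy': 208.54472171834644, 'position': array([368.7274949 ,  30.25779311, 915.83853266]), 'rotation': array([ 1.06571507e+01, -2.21883670e-02, -8.99159957e+01])}
wrist {'fovy': 69.86203488279527, 'cx': 278.27407553708866, 'cy': 213.93858111912346, 'tool_from_camera': array([[-2.32189320e-04,  9.60071508e-01,  2.79754617e-01,
         7.12966911e+01],
       [ 9.99999967e-01,  1.93426503e-04,  1.66167189e-04,
         6.18900901e-01],
       [ 1.05420427e-04,  2.79754646e-01, -9.60071522e-01,
        -1.42282666e+02],
       [ 0.00000000e+00,  0.00000000e+00,  0.00000000e+00,
         1.00000000e+00]])}
```

View pics/top0.png

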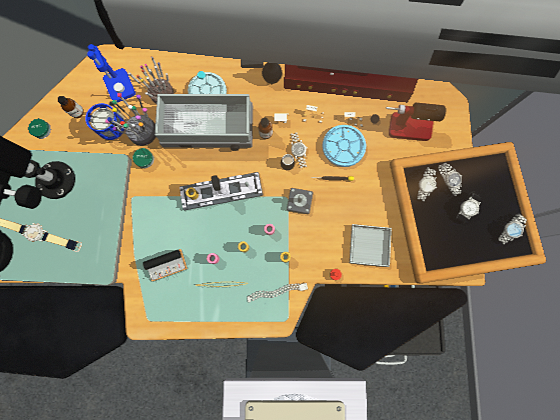

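View pics/side0.png

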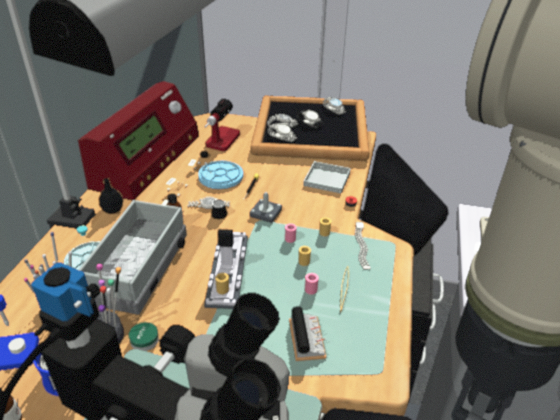

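The top view shows these candidates:
- Brass sleeves at (243,246) and (285,257). These fit the description, since they stand loose on the bench.
- Pink look-alikes at (269,229) and (212,258), to be left alone.
- sleeve_3 at (192,193), already on the carrier.

The carrier is at (222,190), with its free post to the right. The gauge is at (299,201), the tray at (370,246), the loupe near (288,160) and the screwdriver near (333,178).

```bash
python3 - <<'E'
from h import *
for n in('top','side'):
    C=cam(n); z=np.load(n+'0.npz'); a,d=z['a'],z['d']; P=cloud(C,d)
    hsv=cv2.cvtColor(a,cv2.COLOR_RGB2HSV)
    for nm,lo,hi in(('brass',(18,110,60),(32,255,255)),('pink',(160,60,80),(179,200,255))):
        m=cv2.inRange(hsv,lo,hi)
        m[(P[...,2]<8)|(P[...,2]>60)|(abs(P[...,1])>400)]=0
        k,l,s,c=cv2.connectedComponentsWithStats(m)
        for i in range(1,k):
            if s[i,4]>15:
                q=P[l==i]; t=q[q[:,2]>q[:,2].max()-6]
                print(n,nm,c[i].round(),s[i,4],'top mean',t.mean(0).round(1),'zmax',q[:,2].max().round(1))
    if n=='top':
        for nm,(u0,u1,v0,v1),zl,zh in(('carriergrip',(195,240,165,205),80,120),('carrier',(175,268,168,215),10,40),('gauge base',(280,315,185,220),9,20),('pin',(285,315,185,215),35,70),('tray',(345,395,220,270),8,20),('loupe',(278,300,145,175),15,60),('pink?',(205,275,220,265),15,50),('screw',(310,360,172,185),4,20)):
            q=P[v0:v1,u0:u1].reshape(-1,3); q=q[(q[:,2]>zl)&(q[:,2]<zh)]
            if len(q)>3:
                r_=cv2.minAreaRect(q[:,:2].astype(np.float32)); print(nm,len(q),q.mean(0).round(1),'rect',np.round(r_[0],1),np.round(r_[1],1),round(r_[2],1),'z',np.percentile(q[:,2],[5,95]).round(1))
        # tall stuff map: max z on 50mm grid
        Q=P.reshape(-1,3); 
        for x in range(250,800,50):
            print(x,[int(v[:,2].max()) if len(v:=Q[(abs(Q[:,0]-x)<25)&(abs(Q[:,1]-y)<25)]) else -1 for y in range(350,-351,-50)])
E
python3 - <<'E'
import cv2
a=cv2.imread('pics/top0.png')[150:275,165:400]
cv2.imwrite('pics/crop1.png',cv2.resize(a,None,fx=3.4,fy=3.4,interpolation=cv2.INTER_CUBIC))
E
```

```text
top brass [351. 178.] 20 top mean [ 615.8 -140.    11.4] zmax 14.0
top brass [192. 193.] 99 top mean [571.6 240.1  46.3] zmax 49.2
top brass [243. 246.] 58 top mean [446.6 117.8  33.4] zmax 36.4
top brass [285. 256.] 71 top mean [423.8  19.8  33.4] zmax 36.4
top pink [269. 229.] 58 top mean [488.4  57.8  33. ] zmax 35.9
top pink [213. 258.] 75 top mean [420.1 187.   33. ] zmax 36.4
carriergrip 95 [582.6 174.8  96. ] rect [583.7 175.7] [27.2 14.5] 12.1 z [ 86.8 100.2]
carrier 1161 [583.1 171.7  15.5] rect [584.1 175.7] [ 58.  192.6] 10.8 z [10.6 27.6]
gauge base 494 [557.9 -14.8  14.5] rect [559.4 -14.9] [55.9 56.5] 79.8 z [11.3 17.5]
pin 29 [558.  -14.4  49.3] rect [558.3 -14.9] [11.8  9.3] 86.0 z [37.7 56. ]
tray 247 [ 453.2 -181.1   13.2] rect [ 452.4 -180.8] [93.1 92.3] 84.5 z [ 9.3 16.3]
loupe 139 [653.6  14.1  27.6] rect [654.8  14.6] [28.2 28.4] 44.2 z [16.7 32.9]
pink? 207 [450.2 123.4  30.4] rect [450.4 120.2] [ 31.5 170.8] 27.7 z [18.4 35.6]
screw 123 [ 616.1 -103.2    9.3] rect [615.7 -94.1] [102.3  10.5] 89.3 z [ 5.9 13.2]
250 [3, 3, 3, 2, 2, 5, 3, 2, 2, 4, 3, 4, 1, 0, -10
[... 593 characters left out ...]
80, 76, 20, 4, 20, 24, 84, 92, 109, 108]
side brass [256. 175.] 22 top mean [ 616.4 -135.7   11.8] zmax 15.5
side brass [325. 225.] 162 top mean [424.1  21.4  33.1] zmax 36.9
side brass [304. 255.] 153 top mean [446.7 120.7  32.4] zmax 35.7
side brass [222. 283.] 209 top mean [569.7 243.2  46.4] zmax 49.5
side pink [159. 152.] 476 top mean [ 846.5 -123.4   56.6] zmax 60.0
side pink [223. 137.] 391 top mean [ 759.7 -256.    57.5] zmax 59.9
side pink [ 87. 178.] 35 top mean [960.8  12.8  55.2] zmax 58.0
side pink [127. 196.] 16 top mean [859.5  24.6  22.4] zmax 25.3
side pink [290. 231.] 148 top mean [487.6  60.3  32.7] zmax 35.9
side pink [311. 282.] 188 top mean [419.8 191.   32.5] zmax 35.8
```

View pics/crop1.png

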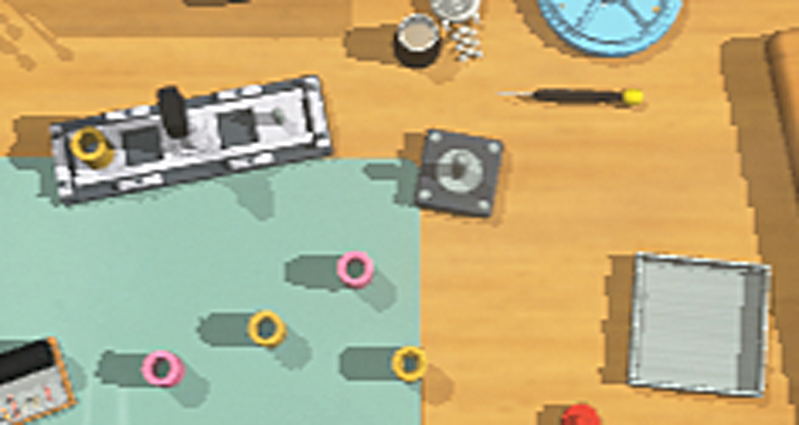

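The crop confirms the targets. The two loose brass rings are at about (446,119) and (424,20) mm with their tops near z 33, and the pink ones stay put. I'll move over the second brass sleeve with the tool y axis along the carrier's long axis, which means turning yaw by +31.6°.

```bash
python3 -m inch '[0.0185,-0.0455,0,0,0,3.16,60, 0.0185,-0.0455,0,0,0,3.16,60, 0.0185,-0.0455,0,0,0,3.16,100, 0.0185,-0.0455,0,0,0,3.16,120, 0.0185,-0.0455,0,0,0,3.16,120, 0.0185,-0.0455,0,0,0,3.16,120, 0.0185,-0.0455,0,0,0,3.16,120, 0.0185,-0.0455,0,0,0,3.16,120, 0.0185,-0.0455,0,0,0,3.16,120, 0.0185,-0.0455,0,0,0,3.16,120]' 30
python3 -m inch '[0.014,-0.043,-0.025,0,0,0,120, 0.014,-0.043,-0.025,0,0,0,120, 0,0,-0.045,0,0,0,120, 0,0,-0.035,0,0,0,120, 0,0,0,0,0,0,120, 0,0,0,0,0,0,120]'
cat >> h.py <<'E'
def brass(C,a,z,lo=(16,90,60),hi=(34,255,255),minA=150):
    m=cv2.inRange(cv2.cvtColor(a,cv2.COLOR_RGB2HSV),lo,hi); m=cv2.morphologyEx(m,cv2.MORPH_CLOSE,np.ones((3,3)))
    return m
def topring(P,xy,z0,z1,rad=22):
    # fit circle to top-face points (height z0..z1) near xy
    s=(P[...,2]>z0)&(P[...,2]<z1)&(np.hypot(P[...,0]-xy[0],P[...,1]-xy[1])<rad); q=P[s]
    c,rr=cv2.minEnclosingCircle(q[:,:2].astype(np.float32)); return len(q),np.round(c,1),round(rr,1),q[:,2].mean().round(1),q[:,:2].mean(0).round(1)
E
python3 - <<'E'
from h import *
C,a,d=snap('wrist'); s=r.sense(); print(s['tool_pos'].round(1),s['tcp_rot'].round(2),s['joint_pos'].round(1),s['finger_gap'])
P=cloud(C,d); print(topring(P,(424,20),29,37)); cv2.imwrite('pics/w1.png',a[...,::-1])
E
```

```text
time: 1.15
tool_pos: [396.4, 104.7, 231.3]
tcp_rot: [180.0, 0.0, -168.9]
ft_force: [1.2, 0.0, -0.0]
finger_gap: 45.4
time: 1.75
tool_pos: [422.8, 23.5, 103.2]
tcp_rot: [180.0, -0.1, -169.0]
ft_force: [-0.1, 0.2, 0.3]
finger_gap: 45.1
[424.2  23.5 104.6] [-1.7998e+02  9.0000e-02 -1.6899e+02] [  -3.7  -15.2  120.4    0.    74.7 -104.8] 45.19354019484776
(494, array([423.2,  21.5]), 12.0, np.float64(32.2), array([422.8,  21.4]))
```

View pics/w1.png

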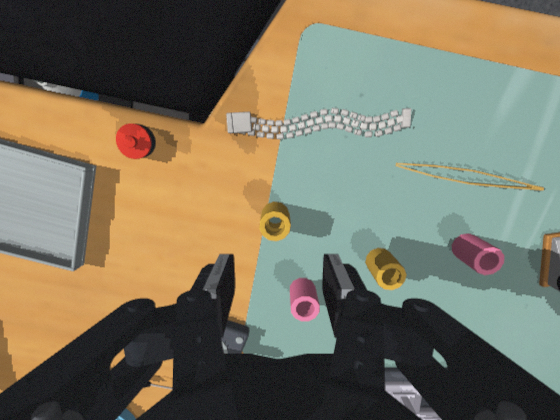

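The brass sleeve is at pixel (275,221), between the pads, and its fitted ring has r 12.0 mm and z 32. The pink ones, at (303,300) and (478,253), are clear of the fingers. I'll descend and grip.

```bash
python3 -m inch '[-0.0005,-0.002,-0.03,0,0,0,120, 0,0,-0.03,0,0,0,120, 0,0,-0.025,0,0,0,120, 0,0,-0.012,0,0,0,120, 0,0,0,0,0,0,200, 0,0,0,0,0,0,255, 0,0,0,0,0,0,255, 0,0,0,0,0,0,255]' 30
python3 -m inch '[0,0,0.02,0,0,0,255, 0,0,0.04,0,0,0,255, 0,0,0.04,0,0,0,255, 0,0,0,0,0,0,255, 0,0,0,0,0,0,255]'
python3 - <<'E'
from h import *
C,a,d=snap('wrist'); s=r.sense(); print(s['tool_pos'].round(1),s['tcp_rot'].round(2),s['finger_gap'],s['ft_force'])
P=cloud(C,d); t=s['tool_pos']
m=brass(C,a,0); k,l,st,c=cv2.connectedComponentsWithStats(m)
for i in range(1,k):
    if st[i,4]>150: q=P[l==i]; print(st[i],c[i].round(),q.mean(0).round(1),q[:,2].min(),q[:,2].max())
print(topring(P,t[:2],t[2]+20,t[2]+35))
print('pin/base', topring(P,(558,-15),45,60,15))
cv2.imwrite('pics/w2.png',a[...,::-1])
E
```

```text
time: 2.6
tool_pos: [424.2, 21.3, 7.4]
tcp_rot: [-180.0, 0.1, -169.0]
ft_force: [-0.4, 0.4, 0.3]
finger_gap: 23.0
time: 3.1
tool_pos: [424.2, 21.3, 107.7]
tcp_rot: [-179.9, 0.2, -169.0]
ft_force: [-0.5, -0.5, -1.5]
finger_gap: 22.8
[423.   21.4 106.1] [-1.7998e+02  6.0000e-02 -1.6902e+02] 22.279897282491124 [-0.56906002 -0.67047986 -1.16645253]
[    0     0   560   397 66250] [203. 178.] [414.4 -53.    5.6] -837.7410176039976 249.72179607560236
[397 161 146  27 457] [476. 175.] [361.5 173.9   4.8] -1.1726765132698347 9.525845363796662
[539 229  21  52 314] [545. 252.] [415.4 260.1   4.1] 0.08599080301138429 7.017447192155089
[ 367  245   40   41 1106] [387. 265.] [445.2 116.6  24. ] -0.6868865531988035 249.72179607560236
[139 340  20  26 210] [149. 352.] [569.9 -69.3  23.9] -2.8526802530899715 178.40091561677812
[142 367  47  46 284] [170. 388.] [602.4 -46.1  28.6] -2.8307322089169418 199.0015666048281
(2617, array([417.8,  20.2]), 21.2, np.float64(132.5), array([420.6,  21.1]))
pin/base (0, array([0., 0.]), 0.0, np.float64(nan), array([nan, nan]))h.py:25: RuntimeWarning: Mean of empty slice.
  c,rr=cv2.minEnclosingCircle(q[:,:2].astype(np.float32)); return len(q),np.round(c,1),round(rr,1),q[:,2].mean().round(1),q[:,:2].mean(0).round(1)
  ret = ret.dtype.type(ret / rcount)
  ret = um.true_divide(
```

```bash
python3 -m inch '[0.029,-0.012,0.008,0,0,0,255, 0.029,-0.012,0.008,0,0,0,255, 0.029,-0.012,0.008,0,0,0,255, 0,0,0,0,0,0,255, 0,0,0,0,0,0,255]'
python3 - <<'E'
from h import *
C,a,d=snap('wrist'); s=r.sense(); print(s['tool_pos'].round(1),s['tcp_rot'].round(2),s['finger_gap'])
P=cloud(C,d)
print('pin', topring(P,(558,-15),48,60,15))
q=P[(P[...,2]>10)&(P[...,2]<18)&(np.hypot(P[...,0]-558,P[...,1]+15)<45)]; print('base',cv2.minAreaRect(q[:,:2].astype(np.float32)))
q=P[(P[...,2]>86)&(P[...,2]<105)&(np.hypot(P[...,0]-584,P[...,1]-175)<40)]; print('grip',len(q), cv2.minAreaRect(q[:,:2].astype(np.float32)) if len(q) else 0)
cv2.imwrite('pics/w3.png',a[...,::-1])
E
```

```text
time: 3.65
tool_pos: [508.8, -14.7, 128.0]
tcp_rot: [179.9, -0.2, -169.0]
ft_force: [-0.7, 0.5, -1.2]
finger_gap: 22.5
[508.2 -14.4 127.9] [ 179.92   -0.21 -169.03] 22.660003498720847
pin (0, array([0., 0.]), 0.0, np.float64(nan), array([nan, nan]))
base ((549.9509887695312, -11.888957977294922), (55.752132415771484, 38.465576171875), 80.13811492919922)
grip 227 ((571.0708618164062, 174.6983642578125), (14.140761375427246, 4.877591609954834), 82.34772491455078)h.py:25: RuntimeWarning: Mean of empty slice.
  c,rr=cv2.minEnclosingCircle(q[:,:2].astype(np.float32)); return len(q),np.round(c,1),round(rr,1),q[:,2].mean().round(1),q[:,:2].mean(0).round(1)
  ret = ret.dtype.type(ret / rcount)
  ret = um.true_divide(
```

View pics/w3.png

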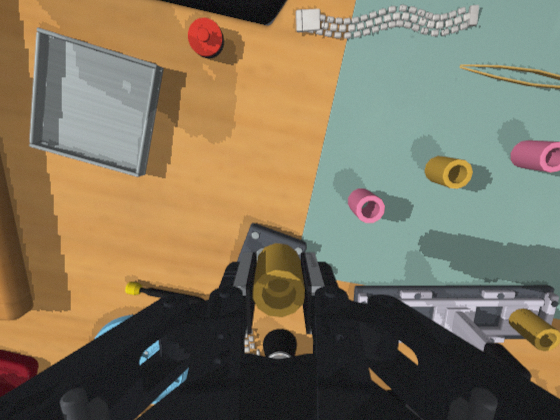

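The held sleeve, at (280,275), hides the pin. The base's near edge puts the gauge axis at (558.6,-13.4), and the top view gave (558.5,-14.9), so they agree. I'll go above it and stop short.

```bash
python3 -m inch '[0.025,0,0,0,0,0,255, 0.0255,0.0005,-0.01,0,0,0,255, 0,0,-0.03,0,0,0,255, 0,0,-0.016,0,0,0,255, 0,0,0,0,0,0,255, 0,0,0,0,0,0,255]'
python3 -m inch '[0,0,-0.004,0,0,0,255, 0,0,-0.004,0,0,0,255, 0,0,-0.004,0,0,0,255, 0,0,-0.004,0,0,0,255, 0,0,0,0,0,0,255]'
python3 - <<'E'
from h import *
s=r.sense();print(s['tool_pos'],s['ft_force'],s['finger_gap'],s['tcp_rot'])
E
```

```text
time: 4.3
tool_pos: [559.0, -13.8, 73.5]
tcp_rot: [180.0, -0.1, -169.0]
ft_force: [0.7, -1.2, -0.9]
finger_gap: 22.8
time: 4.8
tool_pos: [559.8, -14.1, 57.2]
tcp_rot: [180.0, -0.1, -169.0]
ft_force: [-0.2, 0.4, -0.9]
finger_gap: 22.6
[559.79285139 -14.08946308  57.18310511] [-0.18885767  0.41825882 -0.86575659] 22.63373001282716 [ 1.79980396e+02 -6.09191047e-02 -1.69017068e+02]
```

```bash
python3 -m inch '[0,0,-0.003,0,0,0,255, 0,0,-0.003,0,0,0,255, 0,0,-0.0015,0,0,0,255, 0,0,-0.001,0,0,0,255, 0,0,-0.0005,0,0,0,255]'
python3 -m inch '[0,0,-0.001,0,0,0,255, 0,0,-0.001,0,0,0,255]'
python3 -m inch '[0,0,-0.001,0,0,0,255, 0,0,-0.001,0,0,0,255]'
```

```text
time: 5.3
tool_pos: [560.3, -14.1, 48.8]
tcp_rot: [180.0, -0.0, -169.0]
ft_force: [-0.1, 0.4, -1.2]
finger_gap: 22.9
time: 5.5
tool_pos: [560.4, -14.1, 47.4]
tcp_rot: [180.0, 0.0, -169.0]
ft_force: [-4.1, 1.5, 9.3]
finger_gap: 22.8
time: 5.7
tool_pos: [560.7, -14.1, 46.7]
tcp_rot: [-180.0, 0.0, -169.0]
ft_force: [-10.5, 1.5, 21.5]
finger_gap: 22.6
```

Stopped with the underside about 25 mm above the seat, which matches the narrowed sleeve, but there is a -x side force too. I'll back off, shift 2 mm in -x and try again to rule out a jam.

```bash
python3 -m inch '[0,0,0.004,0,0,0,255, -0.001,0,0.002,0,0,0,255, -0.001,0,0,0,0,0,255, 0,0,-0.002,0,0,0,255, 0,0,0,0,0,0,255]'
python3 -m inch '[0,0,-0.0015,0,0,0,255, 0,0,-0.0015,0,0,0,255]'
python3 -m inch '[0,0,-0.001,0,0,0,255, 0,0,-0.001,0,0,0,255]'
```

```text
time: 6.2
tool_pos: [558.4, -14.1, 48.6]
tcp_rot: [180.0, 0.0, -169.0]
ft_force: [0.7, 0.1, 0.2]
finger_gap: 22.8
time: 6.4
tool_pos: [559.4, -14.1, 46.8]
tcp_rot: [-180.0, 0.1, -169.0]
ft_force: [-1.0, 1.1, 11.5]
finger_gap: 22.5
time: 6.6
tool_pos: [559.7, -14.1, 46.2]
tcp_rot: [-180.0, 0.1, -169.0]
ft_force: [-6.1, 1.4, 22.1]
finger_gap: 22.7
```

It stops at the same height with no jam, so this is the sticking sleeve and it goes in the tray.

```bash
python3 -m inch '[0,0,0.04,0,0,0,255, 0,0,0.03,0,0,0,255, -0.0213,-0.0334,0,0,0,0,255, -0.0213,-0.0334,0,0,0,0,255, -0.0213,-0.0334,0,0,0,0,255, -0.0213,-0.0334,0,0,0,0,255, -0.0213,-0.0334,0,0,0,0,255, 0,0,-0.04,0,0,0,255, 0,0,-0.03,0,0,0,255, 0,0,0,0,0,0,255]'
```

```text
time: 7.6
tool_pos: [447.6, -179.5, 39.1]
tcp_rot: [179.7, -0.4, -169.1]
ft_force: [-2.2, 0.2, -0.5]
finger_gap: 22.7
```

```bash
python3 -m inch '[0,0,-0.02,0,0,0,255, 0,0,-0.01,0,0,0,255, 0,0,0,0,0,0,255]'
```

```text
time: 7.9
tool_pos: [451.0, -180.4, 13.2]
tcp_rot: [179.9, -0.1, -169.0]
ft_force: [-0.5, 0.8, -0.6]
finger_gap: 22.6
```

```bash
python3 -m inch '[0,0,-0.003,0,0,0,255, 0,0,-0.002,0,0,0,255, 0,0,0,0,0,0,255]'; python3 -m inch '[0,0,0,0,0,0,200, 0,0,0,0,0,0,150, 0,0,0,0,0,0,125, 0,0,0,0,0,0,125, 0,0,0.02,0,0,0,125, 0,0,0.04,0,0,0,125, 0,0,0.035,0,0,0,120]'
python3 - <<'E'
from h import *
C,a,d=snap('wrist'); s=r.sense(); print(s['tool_pos'].round(1),s['finger_gap'])
P=cloud(C,d); print(topring(P,s['tool_pos'][:2],29,40)); cv2.imwrite('pics/w4.png',a[...,::-1])
E
```

```text
time: 8.2
tool_pos: [452.3, -181.3, 9.5]
tcp_rot: [-180.0, 0.0, -169.0]
ft_force: [0.6, -0.5, 0.4]
finger_gap: 23.0
time: 8.9
tool_pos: [451.3, -180.9, 104.8]
tcp_rot: [180.0, -0.1, -169.0]
ft_force: [0.8, -0.0, -0.6]
finger_gap: 45.2
[ 455.  -182.7  111.7] 45.18413520765638
(541, array([ 451.9, -180.5]), 12.0, np.float64(33.9), array([ 451.4, -180.7]))
```

The sleeve is standing upright in the middle of the tray (ring r 12.0, top at 34). Next is the other brass sleeve.

```bash
python3 -m inch '[0,0.043,0,0,0,0,120, 0,0.043,0,0,0,0,120, -0.001,0.043,0,0,0,0,120, -0.001,0.043,0,0,0,0,120, -0.001,0.043,0,0,0,0,120, -0.001,0.043,0,0,0,0,120, -0.001,0.043,0,0,0,0,120, 0,0,0,0,0,0,120, 0,0,0,0,0,0,120]'
python3 - <<'E'
from h import *
C,a,d=snap('wrist'); s=r.sense(); print(s['tool_pos'].round(1),s['tcp_rot'].round(2),s['finger_gap'])
P=cloud(C,d); print(topring(P,(446.6,119),28,37)); cv2.imwrite('pics/w5.png',a[...,::-1])
E
```

```text
time: 9.85
tool_pos: [446.6, 120.7, 103.8]
tcp_rot: [-180.0, -0.0, -168.8]
ft_force: [-0.4, -1.0, -0.7]
finger_gap: 45.3
[446.7 119.8 103.7] [-1.7997e+02 -2.0000e-02 -1.6895e+02] 45.43337519613099
(513, array([446.6, 119.1]), 11.9, np.float64(32.1), array([446.2, 119. ]))
```

Over it, with the sleeve at (446.6,119.1). I'll go down by 98 mm and grip.

```bash
python3 -m inch '[0,-0.001,-0.03,0,0,0,120, 0,0,-0.03,0,0,0,120, 0,0,-0.025,0,0,0,120, 0,0,-0.012,0,0,0,120, 0,0,0,0,0,0,200, 0,0,0,0,0,0,255, 0,0,0,0,0,0,255, 0,0,0,0,0,0,255]' 30
python3 -m inch '[0,0,0.04,0,0,0,255, 0,0,0.04,0,0,0,255, 0.0226,-0.0265,0,0,0,0,255, 0.0226,-0.0265,0,0,0,0,255, 0.0226,-0.0265,0,0,0,0,255, 0.0226,-0.0265,0,0,0,0,255, 0.0226,-0.0265,0,0,0,0,255, 0,0,0,0,0,0,255, 0,0,0,0,0,0,255]'
```

```text
time: 10.7
tool_pos: [448.0, 118.9, 8.3]
tcp_rot: [-180.0, 0.1, -169.0]
ft_force: [0.1, 0.2, -0.7]
finger_gap: 22.6
time: 11.6
tool_pos: [560.3, -14.1, 87.4]
tcp_rot: [-180.0, 0.0, -169.1]
ft_force: [0.0, 0.2, -0.8]
finger_gap: 22.6
```

```bash
python3 -m inch '[-0.001,0,-0.016,0,0,0,255, 0,0,-0.004,0,0,0,255, 0,0,-0.004,0,0,0,255, 0,0,-0.004,0,0,0,255, 0,0,-0.003,0,0,0,255, 0,0,0,0,0,0,255]'
python3 -m inch '[0,0,-0.003,0,0,0,255, 0,0,-0.003,0,0,0,255, 0,0,-0.0015,0,0,0,255, 0,0,-0.001,0,0,0,255]'
python3 -m inch '[0,0,-0.001,0,0,0,255, 0,0,-0.0015,0,0,0,255, 0,0,-0.0015,0,0,0,255]'
```

```text
time: 12.2
tool_pos: [558.5, -13.4, 55.5]
tcp_rot: [180.0, -0.0, -169.0]
ft_force: [0.2, -0.4, -0.6]
finger_gap: 22.8
time: 12.6
tool_pos: [558.7, -13.7, 47.2]
tcp_rot: [180.0, -0.0, -169.0]
ft_force: [0.7, -0.2, -0.6]
finger_gap: 22.8
time: 12.9
tool_pos: [558.9, -13.6, 43.4]
tcp_rot: [-180.0, 0.0, -169.0]
ft_force: [-0.6, -0.1, -0.9]
finger_gap: 23.0
```

It passed the stop height with no force, so I'll continue to the seat.

```bash
python3 -m inch '[0,0,-0.004,0,0,0,255, 0,0,-0.004,0,0,0,255, 0,0,-0.004,0,0,0,255, 0,0,-0.003,0,0,0,255, 0,0,-0.001,0,0,0,255]'
python3 -m inch '[0,0,-0.0015,0,0,0,255, 0,0,-0.0015,0,0,0,255, 0,0,0,0,0,0,255]'
```

```text
time: 13.4
tool_pos: [558.4, -13.6, 26.7]
tcp_rot: [180.0, -0.1, -169.0]
ft_force: [0.7, 0.6, -0.7]
finger_gap: 22.5
time: 13.7
tool_pos: [558.8, -13.6, 24.3]
tcp_rot: [180.0, -0.0, -169.0]
ft_force: [-0.2, -0.3, -1.1]
finger_gap: 22.9
```

```bash
python3 -m inch '[0,0,-0.001,0,0,0,255, 0,0,-0.001,0,0,0,255]'
python3 -m inch '[0,0,-0.001,0,0,0,255, 0,0,-0.0005,0,0,0,255]'
```

```text
time: 13.9
tool_pos: [558.9, -13.7, 22.5]
tcp_rot: [-180.0, 0.0, -169.0]
ft_force: [-0.1, 0.1, -0.9]
finger_gap: 22.8
time: 14.1
tool_pos: [559.1, -13.6, 21.5]
tcp_rot: [-180.0, 0.0, -169.0]
ft_force: [-3.5, 0.5, 8.1]
finger_gap: 22.6
```

Seated: contact at TCP 21.5, where the underside meets the seat. I'll hold briefly, lift, and look at the carrier's free post from here.

```bash
python3 -m inch '[0,0,0,0,0,0,255, 0,0,0,0,0,0,255, 0,0,0.004,0,0,0,255, 0,0,0.04,0,0,0,255, 0,0,0.045,0,0,0,255, -0.03,0.02,0,0,0,0,255, -0.03,0.02,0,0,0,0,255, 0,0,0,0,0,0,255, 0,0,0,0,0,0,255]'
python3 - <<'E'
from h import *
def rep(n,C,d):
    P=cloud(C,d); ctr=np.array([584,175.7])
    e=np.array([np.cos(np.radians(100.9)),np.sin(np.radians(100.9))]); 
    q=P[np.hypot(P[...,0]-596.4,P[...,1]-112)<14]; q=q[(q[:,2]>22)&(q[:,2]<42)]
    print(n,'post',len(q),q.mean(0).round(1) if len(q) else '',q[:,:2][q[:,2]>30].mean(0).round(1) if len(q) else '')
    q=P[(np.hypot(P[...,0]-584,P[...,1]-175)<30)&(P[...,2]>88)&(P[...,2]<104)]
    print('grip',len(q),cv2.minAreaRect(q[:,:2].astype(np.float32)) if len(q)>5 else '')
    q=P[(np.hypot(P[...,0]-584,P[...,1]-175)<120)&(P[...,2]>6)&(P[...,2]<20)]
    if len(q)>20: print('cradle',len(q),cv2.minAreaRect(q[:,:2].astype(np.float32)))
C,a,d=snap('wrist'); s=r.sense(); print(s['tool_pos'].round(1)); rep('wrist',C,d); cv2.imwrite('pics/w6.png',a[...,::-1]); np.savez('w6.npz',d=d,p=C[3],R=C[2])
for n in('top','side'):
    C=cam(n); z=np.load(n+'0.npz'); rep(n,C,z['d'])
E
```

```text
time: 15.0
tool_pos: [498.5, 26.7, 110.1]
tcp_rot: [-180.0, 0.0, -169.0]
ft_force: [0.0, -0.6, -0.8]
finger_gap: 22.9
[499.3  26.3 110.3]
wrist post 0  
grip 0 
cradle 3702 ((580.0059204101562, 194.1492919921875), (60.6764030456543, 161.26377868652344), 11.35851001739502)
top post 14 [595.7 111.9  30.6] [596.  111.6]
grip 87 ((583.624755859375, 175.79672241210938), (27.16455841064453, 14.461857795715332), 13.443729400634766)
cradle 1704 ((624.0801391601562, 182.58810424804688), (149.5629119873047, 199.0538330078125), 8.044747352600098)
side post 0  
grip 132 ((583.807861328125, 178.86441040039062), (27.128787994384766, 15.965934753417969), 14.525117874145508)
cradle 1739 ((623.3807373046875, 181.60638427734375), (149.78211975097656, 198.75315856933594), 5.9102654457092285)
```

View pics/w6.png

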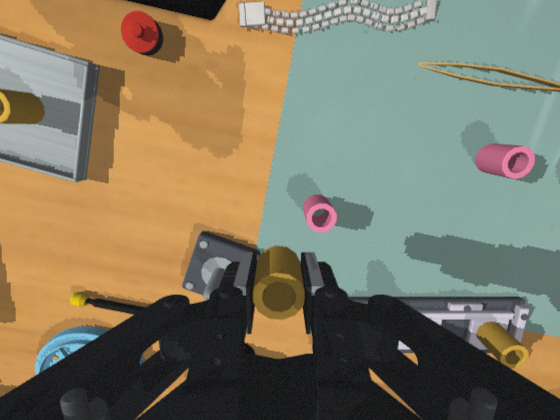

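The tray sleeve is upright at (10,107) and the gauge is free at (215,270). The cradle's axis line fitted from the wrist view, with the wrist–top shift added, puts the free post at (596.3,113). I'll move above it.

```bash
python3 -m inch '[0.0245,0.0217,0,0,0,0,255, 0.0245,0.0217,0,0,0,0,255, 0.0245,0.0217,0,0,0,0,255, 0.0245,0.0217,0,0,0,0,255, 0,0,-0.03,0,0,0,255, 0,0,-0.02,0,0,0,255, 0,0,-0.008,0,0,0,255, 0,0,0,0,0,0,255, 0,0,0,0,0,0,255]'
python3 - <<'E'
from h import *
C,a,d=snap('side'); cv2.imwrite('pics/s1.png',cv2.resize(a[180:330,150:350],None,fx=3.5,fy=3.5,interpolation=cv2.INTER_CUBIC)[...,::-1]); print(r.sense()['tool_pos'])
E
```

```text
time: 15.95
tool_pos: [597.7, 112.8, 52.8]
tcp_rot: [-180.0, 0.1, -169.0]
ft_force: [0.2, 0.4, -0.5]
finger_gap: 22.8
[598.07245197 112.92819339  53.39033811]
```

View pics/s1.png

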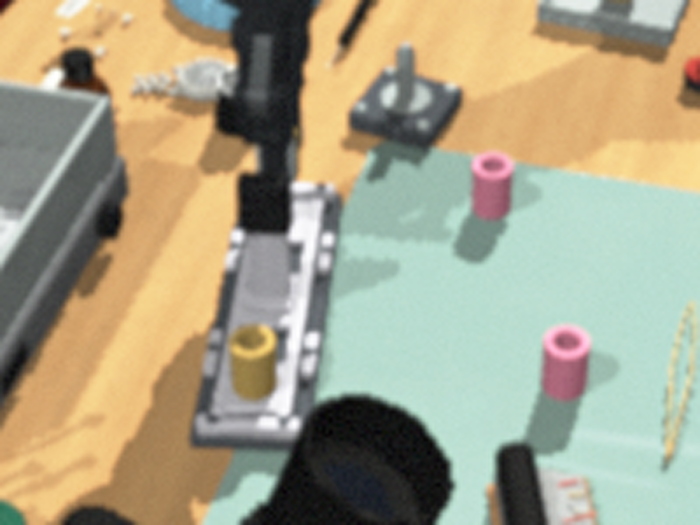

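The gripper is lined up over the far (free) end of the carrier at about (265,100) in the crop, clear of the black grip at (265,205). The post is hidden, so I'll descend while watching the force.

```bash
python3 -m inch '[-0.0005,0,-0.006,0,0,0,255, 0,0,-0.004,0,0,0,255, 0,0,-0.003,0,0,0,255, 0,0,-0.002,0,0,0,255, 0,0,-0.002,0,0,0,255]'
python3 -m inch '[0,0,-0.003,0,0,0,255, 0,0,-0.003,0,0,0,255, 0,0,-0.003,0,0,0,255, 0,0,-0.003,0,0,0,255]'
```

```text
time: 16.5
tool_pos: [596.2, 113.2, 34.7]
tcp_rot: [-180.0, -0.0, -169.0]
ft_force: [0.5, -0.4, -0.4]
finger_gap: 22.3
time: 16.9
tool_pos: [596.3, 113.2, 22.6]
tcp_rot: [-180.0, -0.0, -169.0]
ft_force: [-0.7, 0.5, -0.9]
finger_gap: 22.8
```

```bash
python3 -m inch '[0,0,-0.0015,0,0,0,255, 0,0,-0.001,0,0,0,255]'; python3 -m inch '[0,0,-0.001,0,0,0,255]'; python3 -m inch '[0,0,-0.001,0,0,0,255]'
```

```text
time: 17.1
tool_pos: [596.2, 113.2, 20.2]
tcp_rot: [180.0, -0.0, -169.0]
ft_force: [-0.0, 0.8, 0.7]
finger_gap: 22.7
time: 17.2
tool_pos: [596.4, 113.2, 19.8]
tcp_rot: [180.0, 0.0, -169.0]
ft_force: [-4.4, -0.6, 7.9]
finger_gap: 23.1
time: 17.3
tool_pos: [596.6, 113.2, 19.6]
tcp_rot: [-180.0, 0.0, -169.0]
ft_force: [-7.9, -2.0, 14.8]
finger_gap: 22.7
```

Seated at TCP 19.8 as predicted. I'll release, lift, and move back to look.

```bash
python3 -m inch '[0,0,0.0015,0,0,0,255, 0,0,0,0,0,0,200, 0,0,0,0,0,0,150, 0,0,0,0,0,0,130, 0,0,0,0,0,0,130, 0,0,0.02,0,0,0,130, 0,0,0.05,0,0,0,130, 0,0,0.05,0,0,0,130, -0.02,0.03,0.02,0,0,0,90, -0.02,0.03,0,0,0,0,90]'
python3 -m inch '[0,0,0,0,0,0,90, 0,0,0,0,0,0,90]'
python3 - <<'E'
from h import *
C,a,d=snap('wrist'); s=r.sense(); print(s['tool_pos'].round(1),s['finger_gap']); P=cloud(C,d)
q=P[(np.hypot(P[...,0]-584,P[...,1]-175)<35)&(P[...,2]>90)&(P[...,2]<104)]
print('grip',len(q),q[:,2].mean(),cv2.minAreaRect(q[:,:2].astype(np.float32)) if len(q)>5 else '')
print('s1',topring(P,(596,113),40,52)); print('s3',topring(P,(571,241),40,52))
cv2.imwrite('pics/w7.png',a[...,::-1])
E
```

```text
time: 18.3
tool_pos: [559.1, 174.0, 165.5]
tcp_rot: [180.0, 0.5, -169.1]
ft_force: [0.5, 0.4, -0.3]
finger_gap: 55.3
time: 18.5
tool_pos: [555.8, 173.8, 159.8]
tcp_rot: [-180.0, -0.0, -168.9]
ft_force: [-0.2, -0.3, 0.0]
finger_gap: 55.5
[556.1 173.1 159.5] 55.680404440983516
grip 669 96.78302124488799 ((582.7476806640625, 180.28543090820312), (27.8996639251709, 13.73884391784668), 11.20797348022461)
s1 (379, array([596.7, 116.7]), 12.0, np.float64(44.7), array([596.2, 117. ]))
s3 (390, array([570.4, 244. ]), 12.1, np.float64(44.6), array([570. , 243.6]))
```

View pics/w7.png

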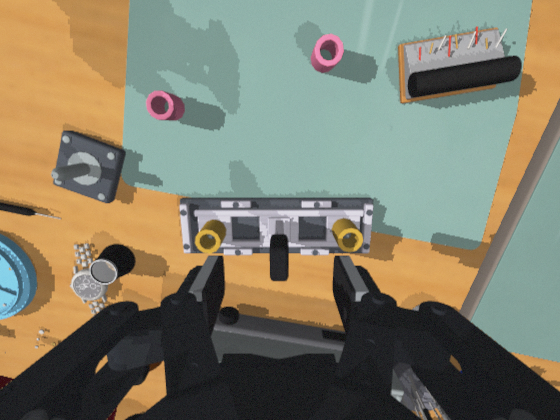

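Both sleeves are on their posts: tops at 44.7 and 44.6 mm and 130.0 mm apart, with rings at (208,238) and (347,234). The grip, at (279,257), measures (582.9,180.3) with the axis at 101.3°, matching the tool's 101°. I'll move over it, descend and close.

```bash
python3 -m inch '[0.013,0.0034,0,0,0,0,90, 0.014,0.0034,0,0,0,0,90, 0,0,-0.03,0,0,0,90, 0,0,-0.02,0,0,0,90, 0,0,0,0,0,0,90, 0,0,0,0,0,0,90]'
```

```text
time: 19.15
tool_pos: [583.2, 179.1, 109.3]
tcp_rot: [-180.0, -0.1, -169.1]
ft_force: [0.3, -0.0, -0.7]
finger_gap: 55.1
```

```bash
python3 -c "
from h import *
s=r.sense();print(s['tool_pos'],s['tcp_rot'])"
```

```text
[583.15712277 179.10756643 109.28997821] [-1.79991778e+02 -1.05547000e-01 -1.69072694e+02]
```

```bash
python3 -m inch '[-0.0002,0.001,-0.02,0,0,0,90, 0,0,-0.02,0,0,0,90, 0,0,-0.007,0,0,0,90, 0,0,0,0,0,0,90, 0,0,0,0,0,0,160, 0,0,0,0,0,0,200, 0,0,0,0,0,0,255, 0,0,0,0,0,0,255, 0,0,0,0,0,0,255]' 60
```

```text
time: 20.05
tool_pos: [584.3, 180.3, 64.3]
tcp_rot: [-179.9, 0.1, -169.0]
ft_force: [0.6, -5.9, 3.6]
finger_gap: 13.4
```

```bash
python3 -m inch '[0,0,0.002,0,0,0,255, 0,0,0.003,0,0,0,255, 0,0,0.004,0,0,0,255, 0,0,0.005,0,0,0,255, 0,0,0,0,0,0,255]'
```

```text
time: 20.55
tool_pos: [583.6, 181.8, 78.0]
tcp_rot: [179.9, 0.1, -169.0]
ft_force: [0.6, 0.6, -3.0]
finger_gap: 13.0
```

Gap is 13 mm and the load is about 3 N, so the carrier is off the cradle. I'll lift by another 130 mm, with ramps at both ends.

```bash
python3 -m inch '[0,0,0.006,0,0,0,255, 0,0,0.01,0,0,0,255, 0,0,0.016,0,0,0,255, 0,0,0.018,0,0,0,255, 0,0,0.018,0,0,0,255, 0,0,0.018,0,0,0,255, 0,0,0.018,0,0,0,255, 0,0,0.014,0,0,0,255, 0,0,0.008,0,0,0,255, 0,0,0.004,0,0,0,255]' 80
python3 -m inch '[0,0,0,0,0,0,255, 0,0,0,0,0,0,255, 0,0,0,0,0,0,255, 0,0,0,0,0,0,255, 0,0,0,0,0,0,255]'
python3 - <<'E'
from h import *
s=r.sense(); print(s['tool_pos'].round(1),s['tcp_rot'].round(2),s['ft_force'].round(1),s['finger_gap'],np.abs(s['qd']).max())
for n in('side','top','wrist'):
    C,a,d=snap(n); P=cloud(C,d)
    if n=='side': cv2.imwrite('pics/s2.png',a[...,::-1])
    try:
        for nm,xy in(('s1',(596,116)),('s3',(570.5,244))): print(n,nm,topring(P,xy,175,205,20))
    except Exception as e: print(n,e)
    m=brass(C,a,0,(18,110,60),(32,255,255)); k,l,st,c=cv2.connectedComponentsWithStats(m)
    for i in range(1,k):
        q=P[l==i]; q=q[(q[:,2]>10)&(q[:,2]<250)]
        if st[i,4]>60 and len(q)>60: print(n,'brass',c[i].round(),len(q),q.mean(0).round(1),np.percentile(q[:,2],[2,98]).round(1))
E
```

```text
time: 21.55
tool_pos: [583.6, 181.1, 208.4]
tcp_rot: [180.0, 0.1, -169.0]
ft_force: [0.0, -0.1, -4.2]
finger_gap: 13.2
time: 22.05
tool_pos: [582.9, 180.9, 206.3]
tcp_rot: [180.0, -0.1, -169.0]
ft_force: [0.3, -1.0, -2.8]
finger_gap: 13.0
[582.9 180.9 206.3] [ 1.8000e+02 -5.0000e-02 -1.6902e+02] [ 0.3 -1.  -2.8] 13.046046014527708 0.2348549575418227
side s1 (39, array([588.5, 116.3]), 10.2, np.float64(184.8), array([586.6, 117.1]))
side s3 (198, array([569.3, 244.8]), 12.8, np.float64(184.2), array([568.4, 247. ]))
side brass [327. 171.] 104 [ 451.6 -176.3   27.3] [11.4 37.7]
side brass [215. 221.] 272 [566.8 249.8 177.6] [159.1 189.5]
top s1 (110, array([595.2, 116. ]), 12.1, np.float64(185.2), array([594.4, 115.4]))
top s3 (119, array([569.3, 243.2]), 11.8, np.float64(185.0), array([568.6, 242.5]))
top brass [234. 167.] 153 [594.  115.8 179.7] [158.2 190.2]
top brass [150. 183.] 161 [568.1 242.9 180.2] [160.  190.4]
top brass [372. 244.] 90 [ 452.1 -180.2   29.4] [13.5 37.3]
wrist s1 (1394, array([595. , 117.6]), 12.3, np.float64(184.8), array([593.8, 118.3]))
wrist s3 (1390, array([569.4, 245. ]), 12.3, np.float64(184.5), array([568.5, 244.2]))
wrist brass [387. 245.] 1864 [567.9 243.1 180.1] [159.8 188.7]
wrist brass [172. 246.] 1852 [593.  118.8 180.6] [161.1 189.1]
```

View pics/s2.png

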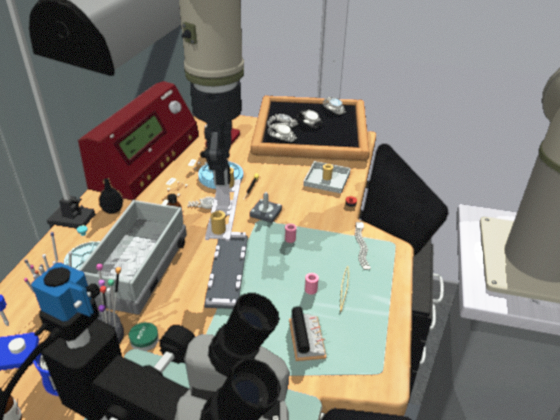

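The carrier is hanging level above the empty cradle: both sleeve tops are near 187 mm, putting its underside at about 149 mm. sleeve_3 is at (218,221) and the rejected sleeve is in the tray at (327,172). The pink ones, loupe and screwdriver have not been touched. Handing in.

```bash
python3 -c "
from bench import r
print(r.hand_in())"
```

```text
the job is handed in; nothing more can be done
None
```

The job is done and handed in, and the arm is holding the loaded carrier level about 149 mm above the bench. It took about 22 s of the 64 s allowed; no verdict was given.

- **Gauge tests:** The first brass sleeve, from about (424,20) mm, stopped twice about 25 mm above the seat, at roughly 22 N. The second, from about (447,119) mm, slid down freely until it rested on the seat with about 8 N.
- **Sorting:** The sticking sleeve stands upright in the middle of the tray, at about (452,-180.5) mm. The through-bored one is on the free post.
- **Last checks:** Both sleeves on the carrier sit fully down on their posts. Their tops agree within 1 mm in the top and wrist views, and they are about 130 mm apart as they should be. The measured weight of 3–4 N fits the loaded carrier, and the arm was still.
- **Disagreements:** The camera views differed by 1–3 mm in y, and I relied on the wrist view. The carrier slid about 3 mm in its cradle before I gripped it. The side view saw the far sleeve only partly, so its position there was off by about 7 mm and I did not use it.
- **Not checked:** I did not measure the loupe and screwdriver again at the end. Nothing came near them, and they look unmoved in the final side picture.

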